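# Clamp a spare bench pin with the ratchet lever

### The job

Lay the spare wooden bench pin flat on the rest between the clamp's jaws, notched end toward the robot and its plain end up against the back stop. Then work the red-handled ratchet lever up and down until the orange sprung jaw face is pressed fully home, and leave the lever swung all the way up and let go. Do not disturb the tin on the ledge over the lever or the small bead dish.

Things in the scene. Friction and masses are not known exactly. Their poses are not given: they have to be found in the camera images.
- pin_clamp: Green clamp fixed on the bench, base 320 mm long. Origin: on the bench top, under the middle of the clamp; own z up, own x away from the operator (away from the robot), own y along the screw to the operator's left. 'Clamp mm' below means mm in this frame. Jaws at its left end, ratchet with red lever at its right end, a wooden ledge over the ratchet.
- rest_back (a point): On the steel rest's top where it meets the back stop, clamp mm (33, 110, 30). The rest carries the pin: top at z 30, x -75 to 33, y 95 to 125. The back stop's front face is at x 33 (y 75 to 135, up to z 63); the clamp's base in front of x -35 is clear beside the rest down to the bench.
- fixed_jaw (a point): Middle of the fixed jaw's face, clamp mm (5, 135, 45); the jaw spans x -20 to 30, y 135 to 155, up to z 64. It faces the orange jaw face across a gap of 58 mm at the start (y 77 to 135).
- ratchet_axis (a point): Middle of the ratchet, clamp mm (0, -80, 50); the axis runs along the clamp's y. The lever swings in the clamp's x-z plane between two cheek plates (y -103 to -57, x -47 to 31, up to z 111).
- ledge_front (a point): Middle of the lower front edge of the wooden ledge over the lever, clamp mm (-77, -80, 286). Ledge: x -77 to 58, y -125 to -35, z 286 to 298, on two posts at its back. It blocks a tool that points straight down at the handle: come from the front, tool tilted 35 to 50 degrees from vertical, pointing down and toward the clamp's +x.
- lever_grip (a point): Place to grip on the lever's red round handle (20 mm diameter, 88 to 148 mm from the ratchet axis): on its centre line, 125 mm from the axis. Grip with the fingers closing along the clamp's y; the handle may turn between the pads as it swings.
- ratchet_lever (a joint): Lever angle, rad, 0 to 0.95 between stops. 0: fully up, leaning 0.38 rad from vertical toward the operator (-x); lean = 0.38 + value. Pulling down (growing) drives the moving jaw 7.5 mm per rad by a pawl; swinging up clicks freely over teeth of 0.26 rad. A full stroke gives about 5.9 mm; 12 mm closes on the pin, 6 mm more is home. 5 to 12 N at the grip; once home the pawl slips. Stays put.
- jaw_face (a joint): Travel of the orange sprung jaw face (50 x 40 mm plate) back into its green moving jaw, m: 0 free, 0.006 fully home, its gap to the green block closed. Spring 8 N per mm with 10 N preload. The jaw cannot be run back.
- jaw_front (a point): Middle of the front of the orange sprung jaw face; clamp mm (5, 77, 44) at the start; the face spans x -20 to 30, up to z 64, and moves toward +y as the lever is worked.
- spare_pin: Loose light wooden bench pin, a block 130 x 46 x 20 mm (length along own x, width along y), about 90 g, lying flat. Origin: centre of its underside; own z up. Its -x end has a notch 36 mm deep between two prongs (x -66 to -30), its +x end is plain. Grip it across the 46 mm at about x -15, just behind the notch: that stays clear of the jaws.
- pin_front (a point): Middle of the pin's notched front end, own x -65 mm, at half its thickness.
- tin: Open round grey tin, 60 mm diameter, 36 mm high, standing loose on the ledge over the lever; origin: centre of its underside. Leave it.
- dish: Small metal dish of white beads, about 50 mm diameter, 16 mm high, on the bench to the right of the clamp; origin: centre of its underside. Leave it.

How it is judged:
On the way, in this order (a step that is already met when the one before it is completed fails the run):
1. The pin lies flat on the rest between the open jaws, plain end at the back stop, before the jaw presses on it (x of pin_front in the frame of pin_clamp between -0.105 and -0.09 m and y of pin_front in the frame of pin_clamp between 0.09 and 0.125 m and z of spare_pin in the frame of pin_clamp between 0.026 and 0.034 m and angle between the x axis of spare_pin and the x axis of pin_clamp, either way round below 0.15 rad and angle between spare_pin's own z axis and vertical below 0.1 rad and contact force between the fingers and spare_pin below 0.1 N and value of joint jaw_face below 0.001 m), for 0.2 s.
2. The sprung jaw face is pressed home against the pin (value of joint jaw_face above 0.0048 m), for 0.2 s.
At the end, for the whole second after the job is handed in: The pin lies flat on the rest (4 mm, 0.1 rad), straight within 0.08 rad, notched end to the front, plain end within 8 mm of the back stop, against the fixed jaw; the sprung face is pushed in more than 4.8 of its 6 mm; the lever is up (below 0.2 rad) and all is at rest (x of pin_front in the frame of pin_clamp between -0.105 and -0.09 m and y of pin_front in the frame of pin_clamp between 0.105 and 0.119 m and z of spare_pin in the frame of pin_clamp between 0.026 and 0.034 m and angle between spare_pin's own z axis and vertical below 0.1 rad and angle between the x axis of spare_pin and the x axis of pin_clamp, either way round below 0.08 rad and value of joint jaw_face above 0.0048 m and value of joint ratchet_lever below 0.2 rad and linear speed of spare_pin below 0.02 m/s); the robot touches nothing.
It fails at once if the tin on the ledge is moved more than 25 mm (distance of tin from where it was at the start of the episode above 0.025 m).
It fails at once if the bead dish is moved more than 25 mm (distance of dish from where it was at the start of the episode above 0.025 m).
It also fails if it takes over 72 s, if anything falls off the work surface, if the arm or the gripper's body presses on something with over 40 N, if the wrist force passes 120 N, or if a joint passes its speed limit or range.

### The arm

A 6-joint arm with a two-finger parallel gripper is mounted at the origin on a cart in front of the work surface, level with it; the furniture and walls round the work are solid. World frame = base frame: x ahead of the robot, y to its left, z up, the work surface at z = 0. Lengths are in m, angles in rad, forces in N, time in s.
With the tool pointing down it reaches from about 0.325 to 0.925 m from the base axis. Payload 3.1 kg.
Tool frame: the origin (TCP) lies at the very end of the fingers, on their centre line; the grasp point (between the pads) lies 19 mm behind it; z points along the fingers, x is the direction in which the jaws open and shut, and the axes are right-handed (so a half turn about z gives the same grasp; the last joint's range is limited). The gripper opens to 85 mm and grips with 20 to 120 N. Pads are 22 mm wide; open, the fingers measure 114 mm over their backs; the gripper's body (76 mm by 85 mm) begins 54 mm behind the grasp point. The pads swing forward as they close: fully open they stand 13 mm farther back than shut.
Start: joints at [-1.315, 0.217, 1.613, -0, 1.311, -0.112], TCP at [0.225, -0.583, 0.231] pointing down, gripper open.
Joint ranges: [-2.75, 2.75], [-0.78, 2.1], [0.31, 2.55], [-1.13, 4.27], [0.13, 2.63], [-2.58, 2.58]. Speed limits (rad/s): [2.79, 2.79, 3.14, 3.14, 3.14, 3.14].

### API

Orientations are given as a unit quaternion [x, y, z, w].
In Python, from cell import manip gives the robot as it stands.
- The arm moves only by the tool move_arm, never from a script. Its argument "targets" is text: rows parted by semicolons, each of 7 numbers parted by spaces: the shift along the world's x, y, z in mm, then the turn, a rotation vector about the world's x, y, z in rad, then the opening in per cent of the stroke, from 0 (shut) to 100 (fully open). In form: tx ty tz rx ry rz fingers; .... A call has 1 to 12 rows; each row shifts and turns the pose as measured when the row begins; what a row does not reach is not made up. A row lasts 1/12 s, in which the tool goes at most 41.7 mm and 7.16 degrees, less where a joint would pass 70% of its speed; a pose out of reach is approached as far as the arm can. A call is refused whole if a number of a shift passes 41.7 or a number of a turn 0.125, either way. A call with a gripper value outside its range is refused whole. The fingers move at their own pace and stop on an object; "newtons" is the grip in N (left out, the last holds). Time passes only in rows, so rows that do not move let the fingers close. It gives the time, the measured TCP pose, the force and the opening at its end, in the units of the state.
- manip.sense(): the state, without advancing time (a new reading comes with each control period).
- manip.get_image(name): name is "scene" or "top" or "wrist"; returns a dict with "pixels" (420x560x3 uint8, blue, green, red), "depth" (420x560 float32, m along the optical axis (not along the pixel's ray), 0 where there is no reading), "fx", "fy", "cx", "cy" (pixels), "eye" and "attitude" of the camera in the world. Camera axes: x right, y down, z forward; pixel columns grow to the right and rows downward; lengths in m; the calibration is good to about 2 mm. The wrist camera is an equidistant fisheye: a pixel r from the principal point sees the ray r / f radians off the axis. A picture is of the moment at which its call begins.
- manip.close_job(): hands the job in, once; it reports no verdict.
Trained networks look in a picture, given as the dict that the camera call returned (one of the last four; its "shot" number tells which), for a name from the list of things; names that differ only in an ending like _2 or _b are one class to them, and where a whole thing is asked for, a point or a joint stands for the part that bears it (a point fixed in the world has none). Each returns a list of dicts, best first, with "conf" (0 to 1); they miss things now and then, are a little off and sometimes report something else, mostly with a low value. They report only what shows in the picture. A call takes as long as a camera call.
- manip.recognise(picture, thing): "centre" ([x, y, z] in m, in world coordinates, good to about 4 mm: the middle of the surface that is visible of it).
- manip.regions_of(picture, thing): "pixels" (420x560 bool, what is visible of it).
- manip.tip_of(picture, thing): "centre" ([x, y, z] in m, in world coordinates, good to about 4 mm: a listed point, or the origin of a listed thing).
The state is a dict: "time_s": time; "qpos": joint angles; "joint_velocities": joint speeds; "effort": joint torques, N m; "tool_pos": TCP position; "eef_rot": TCP orientation; "force": force on the tool from outside, world axes, zero at the start; "moment": the same for the moment, N m; "grip_width": opening from 0.0 (shut) to 1.0 (fully open).
Only numpy, scipy, OpenCV 4.12 (cv2) and the standard library are available. Lean on these libraries where they do the work, as an engineer would, in place of code of your own. Each camera call takes 0.05 s, during which the arm holds its last target. There are 200 camera calls.

## Working session

There is one attempt and no reset: what is moved stays moved. The work goes in short steps, Python scripts to look and compute and a tool call to move; the robot and the scene stay as the last step left them, time stands still between calls to the robot, and variables do not carry over. Pictures are saved under pics/ and viewed, about 8 in all and at most 12, crops included, and the job is handed in when it is done.

Besides the shell and the picture viewer there is one more tool, called after "Request:" by a JSON object that holds its "method" and its "body". move_arm: Moves the arm, as the interface text tells. Its arguments: {"type":"object","properties":{"targets":{"type":"string"},"newtons":{"type":"number"}},"required":["targets"]}

```bash
ls; mkdir -p pics; cat > h.py <<'E'
from cell import manip
import numpy as np, cv2
from scipy.spatial.transform import Rotation as R
np.set_printoptions(precision=4,suppress=True)
def st():
    s=manip.sense(); print('t',s['time_s'],'pos',np.array(s['tool_pos']),'q',np.array(s['eef_rot']),'F',np.array(s['force']),'g',s['grip_width'],'qpos',np.array(s['qpos'])); return s
def shot(n,f=None):
    p=manip.get_image(n)
    if f: cv2.imwrite('pics/'+f,p['pixels'])
    return p
E
python3 - <<'E'
from h import *
s=st()
a=[]
for n in('scene','top'):
    p=shot(n); a.append(p['pixels'])
    print(n,p['eye'],p['attitude'],p['fx'],p['cx'],p['cy'])
    for t in('pin_clamp','rest_back','fixed_jaw','ratchet_axis','ledge_front','lever_grip','jaw_front','spare_pin','pin_front','tin','dish'):
        print(t,[(np.array(d['centre']).round(4).tolist(),round(d['conf'],2)) for d in manip.tip_of(p,t)[:2]])
    cv2.imwrite('pics/%s0.png'%n,p['pixels'])
E
```

```text
pics
t 0.0 pos [ 0.2245 -0.5824  0.23  ] q [ 0.8245 -0.5659 -0.0009 -0.0008] F [-0.1074 -0.1453  0.1517] g 0.9961832548120074 qpos [-1.3152  0.2177  1.615  -0.      1.3113 -0.1122]
scene [0.1626 0.9256 0.7577] [-0.1999  0.8664 -0.4471  0.0975] 529.4114909777351 279.6042798878796 218.18159334535576
pin_clamp [([0.5793, 0.3095, 0.0014], 0.96)]
rest_back [([0.507, 0.3963, 0.0297], 0.61)]
fixed_jaw [([0.4702, 0.3816, 0.0423], 0.85)]
ratchet_axis [([0.5199, 0.3562, 0.0428], 0.67), ([0.6558, 0.2709, 0.0486], 0.6)]
ledge_front [([0.6158, 0.2047, 0.2864], 0.83), ([0.6553, 0.2723, 0.0475], 0.71)]
lever_grip [([0.6171, 0.2106, 0.1534], 0.68), ([0.6579, 0.2717, 0.0494], 0.31)]
jaw_front [([0.5184, 0.3598, 0.0448], 0.57), ([0.5771, 0.3114, -0.0001], 0.24)]
spare_pin [([0.3616, 0.2937, 0.0018], 0.72), ([0.5194, 0.3538, 0.0422], 0.49)]
pin_front [([0.4123, 0.3302, 0.0096], 0.97)]
tin [([0.6569, 0.2747, 0.2982], 0.79)]
dish [([0.6002, 0.0163, -0.0023], 0.61)]
top [0.3053 0.2117 1.1516] [ 0.7394 -0.6648  0.0725 -0.0785] 534.3311282760816 277.29364169874765 204.6824439403834
pin_clamp [([0.5832, 0.3143, -0.001], 0.94)]
rest_back [([0.5064, 0.3912, 0.0292], 0.66), ([0.3593, 0.2969, 0.0014], 0.58)]
fixed_jaw [([0.4721, 0.3826, 0.0434], 0.97)]
ratchet_axis [([0.6533, 0.2714, 0.0548], 0.88)]
ledge_front [([0.6133, 0.2087, 0.2856], 0.6)]
lever_grip [([0.6223, 0.2074, 0.1543], 0.8)]
jaw_front [([0.5179, 0.3572, 0.043], 0.59)]
spare_pin [([0.3589, 0.2944, -0.0006], 0.62), ([0.5065, 0.3929, 0.0322], 0.35)]
pin_front [([0.4133, 0.3307, 0.013], 0.71)]
tin [([0.6547, 0.2757, 0.2978], 0.59)]
dish [([0.6008, 0.0128, -0.0025], 0.71)]
```

```bash
python3 - <<'E'
from h import *
C=dict(pin_clamp=[0,0,0],rest_back=[33,110,30],fixed_jaw=[5,135,45],ratchet_axis=[0,-80,50],ledge_front=[-77,-80,286],jaw_front=[5,77,44])
W=dict(pin_clamp=[.5812,.312,0],rest_back=[.5067,.3938,.0295],fixed_jaw=[.4712,.3821,.043],ratchet_axis=[.6545,.2712,.052],ledge_front=[.6146,.2067,.286],jaw_front=[.5181,.3585,.044])
A=np.array([C[k] for k in C])/1e3;B=np.array([W[k] for k in C])
a=(A-A.mean(0))[:,:2];b=(B-B.mean(0))[:,:2]
th=np.arctan2((a[:,0]*b[:,1]-a[:,1]*b[:,0]).sum(),(a*b).sum())
r=R.from_euler('z',th).as_matrix();t=B.mean(0)-r@A.mean(0);t[2]=0
print(th,t,(A@r.T+t-B)*1e3)
p=shot('top'); P=p['pixels']
for d in manip.regions_of(p,'spare_pin')[:1]:
    m=d['pixels']; print('conf',d['conf'],m.sum())
    v,u=np.nonzero(m); z=p['depth'][v,u]; ok=z>0
    u,v,z=u[ok],v[ok],z[ok]
    X=np.c_[(u-p['cx'])/p['fx']*z,(v-p['cy'])/p['fy']*z,z]@R.from_quat(p['attitude']).as_matrix().T+p['eye']
    X=X[(X[:,2]>.012)&(X[:,2]<.03)]
    print(len(X),X.mean(0)); rc=cv2.minAreaRect((X[:,:2]*1e3).astype(np.float32)); print(rc, cv2.boxPoints(rc))
E
```

```text
1.0466191288514732 [0.5839 0.3121 0.    ] [[ 2.7277  0.109   0.    ]
 [-1.4867  1.9334  0.5   ]
 [-1.6442  1.9053  2.    ]
 [-1.3134  0.8689 -2.    ]
 [ 0.048  -1.2928  0.    ]
 [ 1.6685 -3.5238  0.    ]]
conf 0.76 1195
1179 [0.3547 0.2928 0.0207]
((359.6868896484375, 296.06500244140625), (130.58212280273438, 45.20960998535156), 34.24514389038086) [[292.9943 278.0094]
 [318.4354 240.6375]
 [426.3795 314.1206]
 [400.9384 351.4925]]
```

View pics/top0.png

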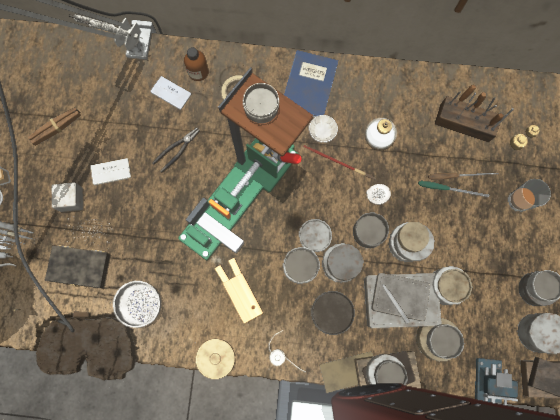

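View pics/scene0.png

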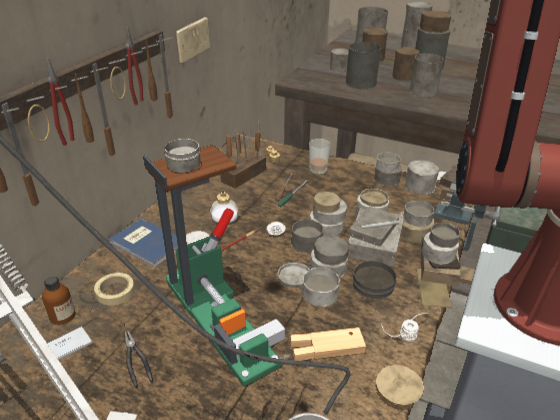

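Both views agree. The pin's notched end faces the clamp at about (228,265) in the top view, so it needs about -154° of turning. The lever is under the ledge near (290,158), and the dish is at (378,193). The clamp fit is yaw 60° with its origin at (0.584, 0.312). I'm starting toward the pin now.

Request:
{"method": "move_arm", "body": {"targets": "17 38 0 0 0 0.12 100;17 40 0 0 0 0.12 100;17 40 0 0 0 0.12 100;17 40 0 0 0 0.12 100;17 40 0 0 0 0.12 100;17 40 0 0 0 0.12 100;17 40 0 0 0 0.12 100;17 40 0 0 0 0.12 100;17 40 0 0 0 0.12 100;17 40 0 0 0 0.12 100;17 40 0 0 0 0.12 100;17 40 0 0 0 0.12 100"}}

```text
time_s: 2.3
tool_pos: [0.417, -0.1235, 0.2322]
eef_rot: [0.99, 0.143, 0.006, 0.002]
force: [1.0, -0.1, 0.3]
grip_width: 0.999
```

Request:
{"method": "move_arm", "body": {"targets": "0 38 0 0 0 0.125 100;0 38 0 0 0 0.125 100;0 38 0 0 0 0.125 100;-4 38 0 0 0 0.125 100;-4 38 0 0 0 0.125 100;-5 38 0 0 0 0.125 100;-5 38 0 0 0 0.125 100;-5 38 0 0 0 0.125 100;-5 38 0 0 0 0.125 100;-5 38 0 0 0 0.125 100;-5 38 0 0 0 0.125 100;-5 20 0 0 0 0.125 100"}}

```text
time_s: 3.3
tool_pos: [0.3721, 0.3397, 0.2384]
eef_rot: [0.626, 0.78, 0.015, -0.002]
force: [0.6, 0.2, 0.2]
grip_width: 0.998
```

Request:
{"method": "move_arm", "body": {"targets": "0 0 -25 0 0 0.125 100;0 0 -25 0 0 0.125 100;0 0 -20 0 0 0.12 100;0 0 0 0 0 0 100;0 0 0 0 0 0 100"}}

```text
time_s: 3.72
tool_pos: [0.3713, 0.3482, 0.1699]
eef_rot: [0.47, 0.883, 0.019, -0.006]
force: [1.0, 0.3, 1.0]
grip_width: 1.001
```

```bash
python3 - <<'E'
from h import *
s=st(); r=R.from_quat(s['eef_rot']).as_matrix(); print(r, np.degrees(np.arctan2(r[1,0],r[0,0])))
p=shot('wrist','w1.png')
print([(d['centre'],d['conf']) for d in manip.tip_of(p,'spare_pin')[:2]],[(d['centre'],d['conf']) for d in manip.tip_of(p,'pin_front')[:2]])
d=manip.regions_of(p,'spare_pin')[0]; v,u=np.nonzero(d['pixels']); z=p['depth'][v,u]
x=(u-p['cx'])/p['fx'];y=(v-p['cy'])/p['fy'];t=np.hypot(x,y);k=np.tan(t)/np.maximum(t,1e-9)
X=np.c_[x*k*z,y*k*z,z]@R.from_quat(p['attitude']).as_matrix().T+p['eye']
X=X[(z>0)&(X[:,2]>.012)&(X[:,2]<.03)]; print(len(X),X[:,2].mean()); rc=cv2.minAreaRect((X[:,:2]*1e3).astype(np.float32)); print(rc,cv2.boxPoints(rc))
E
```

```text
t 3.7167 pos [0.3713 0.3482 0.1699] q [ 0.4696  0.8826  0.0186 -0.0059] F [0.9566 0.2598 0.9796] g 1.0007838918918894 qpos [ 0.5987  0.0117  1.961   0.0304  1.1415 -1.5772]
[[-0.5588  0.8293  0.0071]
 [ 0.8288  0.5582  0.0384]
 [ 0.0278  0.0274 -0.9992]] 123.98826427083112
[([0.3608, 0.2958, -0.0014], 0.6)] [([0.412, 0.3318, 0.0124], 0.81)]
6410 0.019218961577499062
((360.4375915527344, 295.1211853027344), (131.93441772460938, 46.87593078613281), 34.68409729003906) [[292.8552 276.8556]
 [319.53   238.3094]
 [428.02   313.3868]
 [401.3452 351.933 ]]
```

Request:
{"method": "move_arm", "body": {"targets": "0 -22 -15 -0.038 0.007 0.01 100;1 -15 -25 0 0 0 100;0 -7 -30 0 0 0 100;0 0 -20 0 0 0 100;0 0 0 0 0 0 100;0 0 0 0 0 0 100"}}

```text
time_s: 4.42
tool_pos: [0.3822, 0.3068, 0.0911]
eef_rot: [0.469, 0.883, 0.012, 0.007]
force: [-1.0, 0.4, -0.1]
grip_width: 0.999
```

Request:
{"method": "move_arm", "body": {"targets": "-7 -2 -20 0 0 0 100;-2 -1 -20 0 0 0 100;0 0 -20 0 0 0 100;0 0 0 0 0 0 100"}}

```text
time_s: 4.75
tool_pos: [0.3809, 0.3086, 0.0396]
eef_rot: [0.47, 0.883, 0.02, 0.012]
force: [-1.0, -0.5, 0.4]
grip_width: 1.001
```

```bash
python3 - <<'E'
from h import *
s=st(); r=R.from_quat(s['eef_rot']).as_matrix(); print(r[:,2], np.degrees(np.arctan2(r[1,0],r[0,0])))
E
```

```text
t 4.75 pos [0.3809 0.3086 0.0396] q [0.4696 0.8826 0.0197 0.0121] F [-0.9766 -0.466   0.3728] g 1.0012972416602821 qpos [ 0.5379  0.1689  2.0826 -0.0004  0.844  -1.6255]
[ 0.0398  0.0234 -0.9989] 123.96396464363089
```

Request:
{"method": "move_arm", "body": {"targets": "-8 -4 0 -0.023 0.04 0 100;-1 -1 -15 0 0 0 100;0 0 -15 0 0 0 100;0 0 -3 0 0 0 100;0 0 0 0 0 0 100"}}

```text
time_s: 5.17
tool_pos: [0.381, 0.3098, 0.0179]
eef_rot: [0.47, 0.883, 0.008, 0.004]
force: [0.2, 0.4, -0.3]
grip_width: 1.001
```

```bash
python3 - <<'E'
from h import *
s=st(); r=R.from_quat(s['eef_rot']).as_matrix(); print(r[:,2], np.degrees(np.arctan2(r[1,0],r[0,0])))
E
```

```text
t 5.1667 pos [0.381  0.3098 0.0179] q [0.4701 0.8826 0.0075 0.0042] F [ 0.1705  0.4464 -0.2976] g 1.0008402950710724 qpos [ 0.5394  0.2285  2.0647  0.0008  0.8312 -1.624 ]
[ 0.0145  0.0094 -0.9999] 123.91743250318423
```

Request:
{"method": "move_arm", "body": {"targets": "-8 -5 0 -0.009 0.0145 0.01 100;-5 -4 0 0 0 0 100;0 0 -5 0 0 0 100"}}

```text
time_s: 5.42
tool_pos: [0.3711, 0.3028, 0.0182]
eef_rot: [0.465, 0.885, 0.003, 0.002]
force: [-0.2, -0.7, -0.5]
grip_width: 0.998
```

Request:
{"method": "move_arm", "body": {"targets": "0 0 -8 0 0 0 100;0 0 -8 0 0 0 100;0 0 0 0 0 0 100"}}

```text
time_s: 5.67
tool_pos: [0.3712, 0.3029, 0.002]
eef_rot: [0.465, 0.885, 0.004, 0.002]
force: [-0.7, -1.2, -0.2]
grip_width: 0.997
```

Request:
{"method": "move_arm", "body": {"targets": "0 0 0 0 0 0 0;0 0 0 0 0 0 0;0 0 0 0 0 0 0;0 0 0 0 0 0 0;0 0 0 0 0 0 0;0 0 0 0 0 0 0;0 0 0 0 0 0 0;0 0 0 0 0 0 0", "newtons": 40}}

```text
time_s: 6.33
tool_pos: [0.3706, 0.3025, 0.0006]
eef_rot: [0.465, 0.885, 0.003, 0.002]
force: [0.7, -0.4, -1.0]
grip_width: 0.528
```

Request:
{"method": "move_arm", "body": {"targets": "0 0 15 0 0 0 0;0 0 25 0 0 0 0;0 0 30 0 0 0 0;0 0 30 0 0 0 0;5 2 20 0 0 -0.1 0;6 2 5 0 0 -0.12 0;7 2 0 0 0 -0.12 0;7 2 0 0 0 -0.12 0;7 2 0 0 0 -0.12 0;7 2 0 0 0 -0.12 0;7 2 0 0 0 -0.12 0;7 2 0 0 0 -0.12 0"}}

```text
time_s: 7.33
tool_pos: [0.4194, 0.3159, 0.1297]
eef_rot: [0.826, 0.563, 0.002, -0.001]
force: [-0.6, -0.3, -0.7]
grip_width: 0.529
```

Request:
{"method": "move_arm", "body": {"targets": "7 0 0 0 0 -0.125 0;7 0 0 0 0 -0.125 0;7 0 0 0 0 -0.125 0;7 0 0 0 0 -0.125 0;0 0 0 0 0 -0.125 0;0 0 0 0 0 -0.125 0;0 0 0 0 0 -0.125 0;0 0 0 0 0 -0.125 0;0 0 0 0 0 -0.125 0;0 0 0 0 0 -0.125 0;0 0 0 0 0 -0.125 0;0 0 0 0 0 -0.125 0"}}

```text
time_s: 8.33
tool_pos: [0.4462, 0.3136, 0.1248]
eef_rot: [0.988, -0.151, -0.002, 0.001]
force: [0.5, -0.5, -1.5]
grip_width: 0.524
```

```bash
cat >> h.py <<'E'
TH=1.0466; T=np.array([.5839,.3121,0]); RC=R.from_euler('z',TH).as_matrix()
def cl(x): return (np.asarray(x)-T)@RC*1e3
def w(x): return RC@(np.asarray(x)/1e3)+T
def rep():
    s=manip.sense(); r=R.from_quat(s['eef_rot']).as_matrix()
    print('t %.2f'%s['time_s'],'pos',np.array(s['tool_pos']),'clamp',cl(s['tool_pos']),'z',r[:,2],'yaw',np.degrees(np.arctan2(r[1,0],r[0,0])),'F',np.array(s['force']),'g',round(s['grip_width'],3),'q',np.array(s['qpos'])); return s
E
python3 -c "
from h import *
rep(); shot('scene','s1.png'); print(w([-48,106,33]))"
```

```text
t 8.33 pos [0.4462 0.3136 0.1248] clamp [-67.6226 119.9512 124.7827] z [-0.0034 -0.0012 -1.    ] yaw -17.397431942001546 F [ 0.4579 -0.4939 -1.4839] g 0.524 q [0.4836 0.1688 1.8844 0.0006 1.0918 0.787 ]
[0.4681 0.3236 0.033 ]
```

Request:
{"method": "move_arm", "body": {"targets": "4 4 -10 0 0 -0.12 0;3 3 -10 0 0 -0.1 0;0 0 -5 0 0 0 0;0 0 0 0 0 0 0"}}

```text
time_s: 8.72
tool_pos: [0.4526, 0.3203, 0.0986]
eef_rot: [0.966, -0.257, -0.002, 0.001]
force: [-0.6, 0.8, -2.1]
grip_width: 0.53
```

```bash
python3 -c "
from h import *
rep()
for n in ('wrist','scene','top'):
  p=shot(n,n+'2.png')
  for t in ('fixed_jaw','jaw_front','rest_back','pin_front','spare_pin','ratchet_axis','ledge_front','pin_clamp'):
    print(n,t,[(np.array(d['centre']).round(4),cl(d['centre']).round(1),round(d['conf'],2)) for d in manip.tip_of(p,t)[:1]])
"
```

```text
t 8.72 pos [0.4526 0.3203 0.0986] clamp [-58.6398 117.7336  98.5576] z [-0.0043 -0.0012 -1.    ] yaw -29.839298645393697 F [-0.6433  0.7844 -2.0574] g 0.53 q [0.4887 0.2238 1.8761 0.0011 1.0461 1.0089]
wrist fixed_jaw []
wrist jaw_front [(array([0.5205, 0.3554, 0.0466]), array([ 5.8, 76.6, 46.6]), 0.86)]
wrist rest_back [(array([0.5089, 0.3959, 0.0314]), array([ 35. , 106.9,  31.4]), 0.94)]
wrist pin_front []
wrist spare_pin [(array([0.4628, 0.3331, 0.0968]), array([-42.4, 115.4,  96.8]), 0.77)]
wrist ratchet_axis [(array([0.652 , 0.2672, 0.0486]), array([ -4.8, -81.4,  48.6]), 0.68)]
wrist ledge_front []
wrist pin_clamp [(array([0.5815, 0.314 , 0.0032]), array([0.4, 3. , 3.2]), 0.95)]
scene fixed_jaw [(array([0.473 , 0.3815, 0.0457]), array([  4.6, 130.7,  45.7]), 0.84)]
scene jaw_front [(array([0.5195, 0.3557, 0.0439]), array([ 5.5, 77.6, 43.9]), 0.54)]
scene rest_back [(array([0.5059, 0.3966, 0.0273]), array([ 34.1, 109.8,  27.3]), 0.93)]
scene pin_front [(array([0.4252, 0.2726, 0.1063]), array([-113.6,  117.6,  106.3]), 0.82)]
scene spare_pin [(array([0.4645, 0.3321, 0.1009]), ar
[... 227 characters left out ...]
lamp [(array([0.5801, 0.312 , 0.0005]), array([-2. ,  3.2,  0.5]), 0.97)]
top fixed_jaw [(array([0.4675, 0.3839, 0.0444]), array([  3.9, 136.7,  44.4]), 0.79)]
top jaw_front []
top rest_back [(array([0.6542, 0.2759, 0.299 ]), array([  3.8, -79. , 299. ]), 0.35)]
top pin_front [(array([0.4286, 0.2753, 0.1081]), array([-109.6,  116. ,  108.1]), 0.52)]
top spare_pin [(array([0.4585, 0.3352, 0.1   ]), array([-42.8, 120.1, 100. ]), 0.51)]
top ratchet_axis [(array([0.6541, 0.2708, 0.0554]), array([ -0.6, -81.4,  55.4]), 0.84)]
top ledge_front [(array([0.6117, 0.2081, 0.282 ]), array([-76.1, -76.1, 282. ]), 0.56)]
top pin_clamp [(array([ 0.5833,  0.3125, -0.0018]), array([ 0. ,  0.7, -1.8]), 0.56)]
```

View pics/wrist2.png

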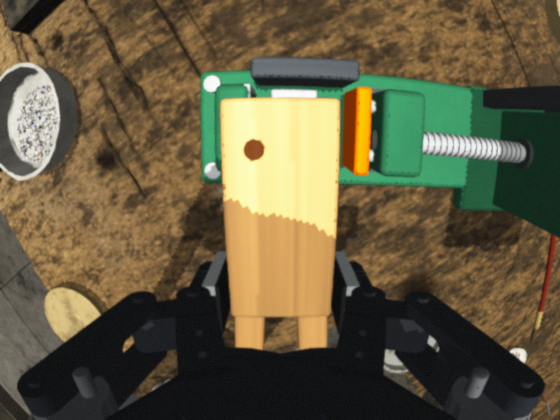

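Request:
{"method": "move_arm", "body": {"targets": "6 -2 -10 0 0 0 0;6 -2 -15 0 0 0 0;0 0 -15 0 0 0 0;0 0 -12 0 0 0 0;0 0 0 0 0 0 0"}}

```text
time_s: 10.48
tool_pos: [0.4691, 0.3169, 0.0458]
eef_rot: [0.966, -0.259, 0.001, -0.002]
force: [0.3, -1.0, -0.7]
grip_width: 0.532
```

```bash
python3 -c "
from h import *
rep()
p=shot('wrist','w3.png')
for t in ('fixed_jaw','jaw_front','rest_back','spare_pin'):
    print(t,[(cl(d['centre']).round(1),round(d['conf'],2)) for d in manip.tip_of(p,t)[:1]])
"
```

```text
t 10.48 pos [0.4691 0.3169 0.0458] clamp [-53.319  101.7544  45.792 ] z [ 0.0035  0.0022 -1.    ] yaw -30.042172349556854 F [ 0.3088 -0.9549 -0.6947] g 0.532 q [0.4699 0.3212 1.8728 0.0005 0.9435 0.9939]
fixed_jaw [(array([  8.7, 138.9,  41.4]), 0.57)]
jaw_front [(array([ 7. , 81.2, 43.7]), 0.6)]
rest_back [(array([ 35.1, 108.3,  30.7]), 0.88)]
spare_pin [(array([-34.7,  99.7,  42.7]), 0.73)]
```

View pics/w3.png

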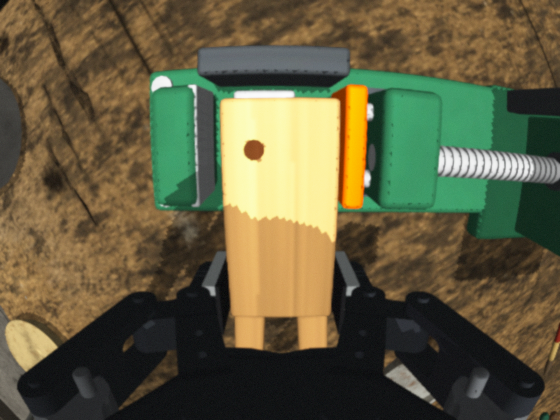

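Request:
{"method": "move_arm", "body": {"targets": "-5 3 0 0 0 0 0;0 0 -5 0 0 0 0;0 0 -4 0 0 0 0;0 0 0 0 0 0 0"}}

```text
time_s: 11.07
tool_pos: [0.4681, 0.3234, 0.0435]
eef_rot: [0.966, -0.259, 0.006, -0.006]
force: [-0.8, -0.6, -1.3]
grip_width: 0.528
```

```bash
python3 -c "
from h import *
rep()"
```

```text
t 11.07 pos [0.4681 0.3234 0.0435] clamp [-48.1719 105.9352  43.4987] z [ 0.0151  0.0085 -0.9998] yaw -29.992656149758755 F [-0.8172 -0.6335 -1.338 ] g 0.528 q [0.481  0.3228 1.8762 0.0007 0.9251 1.0039]
```

Request:
{"method": "move_arm", "body": {"targets": "-1 -2 -4 -0.0085 0.015 0 0;0 0 -6 0 0 0 0;0 0 -4 0 0 0 0;0 0 0 0 0 0 0"}}

```text
time_s: 11.4
tool_pos: [0.468, 0.322, 0.0306]
eef_rot: [0.966, -0.259, 0.0, 0.0]
force: [-1.2, -1.5, 2.4]
grip_width: 0.531
```

```bash
python3 -c "
from h import *
rep()"
```

```text
t 11.40 pos [0.468  0.322  0.0306] clamp [-49.4419 105.2965  30.5834] z [-0.     -0.0002 -1.    ] yaw -29.96357205490499 F [-1.1542 -1.5419  2.3867] g 0.531 q [ 0.4792  0.3517  1.8681 -0.0002  0.9219  1.0022]
```

Request:
{"method": "move_arm", "body": {"targets": "1 2 0 0 0 0 0;0 0 0 0 0 0 0"}}

```text
time_s: 11.57
tool_pos: [0.4694, 0.3239, 0.0307]
eef_rot: [0.966, -0.259, 0.0, 0.0]
force: [0.4, 1.2, 1.1]
grip_width: 0.528
```

Request:
{"method": "move_arm", "body": {"targets": "0 0 0 0 0 0 70;0 0 0 0 0 0 80;0 0 0 0 0 0 80;0 0 0 0 0 0 80"}}

```text
time_s: 11.9
tool_pos: [0.4697, 0.3243, 0.0298]
eef_rot: [0.966, -0.259, 0.0, -0.0]
force: [0.0, 0.0, -0.6]
grip_width: 0.794
```

```bash
python3 -c "
from h import *
rep()
for n in ('scene','top'):
  p=shot(n,n+'4.png')
  for t in ('pin_front','spare_pin','rest_back','lever_grip'):
    print(n,t,[(cl(d['centre']).round(1),round(d['conf'],2)) for d in manip.tip_of(p,t)[:1]])
"
```

```text
t 11.90 pos [0.4697 0.3243 0.0298] clamp [-46.5871 104.9233  29.7641] z [ 0.0005  0.0002 -1.    ] yaw -29.987569224074885 F [ 0.0418  0.0136 -0.575 ] g 0.794 q [ 0.4813  0.3575  1.8621 -0.0001  0.9215  1.0048]
scene pin_front [(array([-105. ,  103.1,   38.5]), 0.97)]
scene spare_pin [(array([-35.1, 106.3,  31.8]), 0.78)]
scene rest_back [(array([ 35.7, 109.3,  30.6]), 0.69)]
scene lever_grip [(array([-70.7, -77.3, 154.1]), 0.64)]
top pin_front []
top spare_pin []
top rest_back []
top lever_grip [(array([-71.8, -87.2, 155.7]), 0.53)]
```

Request:
{"method": "move_arm", "body": {"targets": "0 0 15 0 0 0 80;0 0 25 0 0 0 100;0 0 30 0 0 0 100;0 0 30 0 0 0 100;0 0 20 0 0 0 100;0 0 0 0 0 0 100;0 0 0 0 0 0 100"}}

```text
time_s: 12.98
tool_pos: [0.4663, 0.3223, 0.1523]
eef_rot: [0.966, -0.259, -0.002, 0.002]
force: [-0.5, 0.3, -0.6]
grip_width: 0.998
```

```bash
cat > look.py <<'E'
from h import *
import sys
rep()
for n in ('wrist','scene','top'):
  p=shot(n,n+sys.argv[1]+'.png')
  for t in ('pin_front','spare_pin','rest_back','lever_grip','jaw_front','fixed_jaw'):
    print(n,t,[(cl(d['centre']).round(1),round(d['conf'],2)) for d in manip.tip_of(p,t)[:1]])
  D=manip.regions_of(p,'spare_pin')
  if D:
    v,u=np.nonzero(D[0]['pixels']); z=p['depth'][v,u]
    x=(u-p['cx'])/p['fx'];y=(v-p['cy'])/p['fy'];k=1
    if n=='wrist': t=np.hypot(x,y);k=np.tan(t)/np.maximum(t,1e-9)
    X=np.c_[x*k*z,y*k*z,z]@R.from_quat(p['attitude']).as_matrix().T+p['eye']
    X=cl(X); X=X[(z>0)&(X[:,2]>44)&(X[:,2]<56)&(X[:,0]<40)]
    if len(X)>50: print(n,len(X),X[:,2].mean(),cv2.minAreaRect(X[:,:2].astype(np.float32)),X.min(0),X.max(0))
E
python3 look.py 5
```

```text
t 12.98 pos [0.4663 0.3223 0.1523] clamp [-50.0126 106.9809 152.3258] z [-0.0053 -0.0029 -1.    ] yaw -29.99793072634816 F [-0.5477  0.3166 -0.5888] g 0.998 q [ 0.4812  0.179   1.8145 -0.0001  1.1541  1.0048]
wrist pin_front [(array([-99.6, 108.9,  39.5]), 0.63)]
wrist spare_pin [(array([ 6.9, 79.9, 44.3]), 0.7)]
wrist rest_back [(array([ 32.7, 106.3,  29.4]), 0.81)]
wrist lever_grip []
wrist jaw_front [(array([ 4.4, 78.1, 46.7]), 0.72)]
wrist fixed_jaw [(array([  9.6, 137. ,  44.5]), 0.59)]
wrist 8531 49.38754052057793 ((-34.51360321044922, 105.48101806640625), (130.5484619140625, 46.18373489379883), 0.21241651475429535) [-99.803   82.1685  44.6006] [ 30.7511 128.639   52.3773]
scene pin_front [(array([-104.5,  103.7,   40.8]), 0.79)]
scene spare_pin [(array([-35.1, 101.8,  34.2]), 0.92)]
scene rest_back [(array([ 36.2, 111. ,  28.9]), 0.95)]
scene lever_grip [(array([-75.4, -77.1, 152.4]), 0.65)]
scene jaw_front [(array([ 4.9, 76.9, 44.9]), 0.66)]
scene fixed_jaw [(array([  5.6, 130.2,  45.8]), 0.6)]
scene 1211 48.853744192210925 ((-33.30303955078125, 105.40925598144531), (129.9252471923828, 47.7309455871582), 0.30681943893432617) [-98.3286  81.4135  44.0424] [ 31.5424 129.334   52.7169]
top pin_front [(array([-99.9, 104.5,  38.1]), 0.55)]
top spare_pin [(array([-33.6, 107.5,  29.2]), 0.7)]
top rest_back [(array([ 33. , 107.9,  32.7]), 0.77)]
top lever_grip [(array([-69.5, -83. , 151.1]), 0.72)]
top jaw_front []
top fixed_jaw []
top 340 50.4645864373919 ((-60.3130989074707, 103.27774047851562), (66.47552490234375, 37.93067932128906), 57.37117004394531) [-92.9387  82.5285  44.5298] [-35.3309 128.7059  55.8392]
```

View pics/wrist5.png

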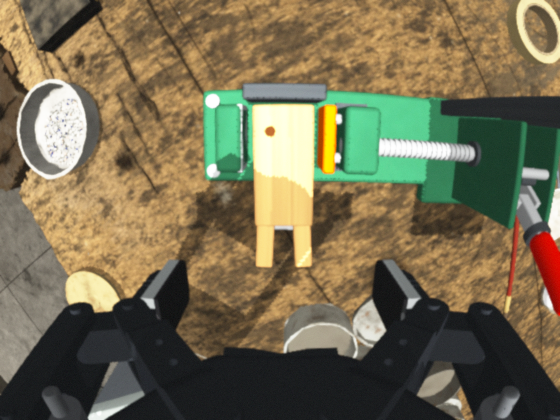

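Step 1 holds: the pin is flat, its front is at about x -98, its angle is about 0 and y is about 105. Next I tilt the tool and go to the lever, whose grip point is near clamp (-71,-80,153).

Request:
{"method": "move_arm", "body": {"targets": "-5 -9 6 0.097 -0.056 0 100;-5 -9 6 0.097 -0.056 0 100;-5 -9 6 0.097 -0.056 0 100;-5 -9 6 0.097 -0.056 0 100;-5 -9 6 0.097 -0.056 0 100;-5 -9 6 0.097 -0.056 0 100;0 0 6 0.097 -0.056 0 100;0 0 0 0 0 0 100"}}

```text
time_s: 14.85
tool_pos: [0.4372, 0.2708, 0.1916]
eef_rot: [0.892, -0.236, 0.102, -0.371]
force: [-1.2, -0.1, -0.6]
grip_width: 1.005
```

```bash
cat >> h.py <<'E'
def tool():
    s=rep(); r=RC.T@R.from_quat(s['eef_rot']).as_matrix(); print('tool z clamp',r[:,2],'tool x clamp',r[:,0])
    want=np.array([[0,np.sin(.785),0],[0,0,0],[0,0,0]])
    d=np.array([.707,0,-.707]);x=np.array([0,-1,0.]);W=RC@np.c_[x,np.cross(d,x),d]
    print('rotvec to 45deg',(R.from_matrix(W)*R.from_quat(s['eef_rot']).inv()).as_rotvec())
    return s
E
python3 -c "
from h import *
s=tool();print((w([-115,-80,197])-s['tool_pos'])*1e3)"
```

```text
t 14.85 pos [0.4372 0.2708 0.1916] clamp [-109.1649  106.3285  191.6309] z [ 0.3573  0.6138 -0.704 ] yaw -29.797260526074204 F [-1.2062 -0.1084 -0.6402] g 1.005 q [ 0.0421 -0.2798  2.3593  0.9493  0.8269 -0.0297]
tool z clamp [ 0.7102 -0.0021 -0.704 ] tool x clamp [ 0.0041 -1.      0.0071]
rotvec to 45deg [-0.0003  0.0083 -0.0042]
[158.3889 -98.3123   5.3691]
```

Orientation reached with good joint room. Next I go across to in front of the handle.

Request:
{"method": "move_arm", "body": {"targets": "20 -13 1 0 0 0 100;25 -16 1 0 0 0 100;30 -19 1 0 0 0 100;30 -19 1 0 0 0 100;25 -16 1 0 0 0 100;18 -11 0 0 0 0 100;8 -5 0 0 0 0 100;0 0 0 0 0 0 100"}}

```text
time_s: 15.52
tool_pos: [0.6006, 0.1657, 0.1951]
eef_rot: [0.897, -0.238, 0.097, -0.36]
force: [-0.3, 0.3, 0.5]
grip_width: 0.999
```

```bash
python3 -c "
from h import *
s=tool();print((w([-115,-80,197])-s['tool_pos'])*1e3)
p=shot('wrist','w6.png')
for t in ('lever_grip','ratchet_axis','ledge_front'):
    print(t,[(cl(d['centre']).round(1),round(d['conf'],2)) for d in manip.tip_of(p,t)[:2]])
"
```

```text
t 15.52 pos [0.6006 0.1657 0.1951] clamp [-118.3755  -87.7231  195.1236] z [ 0.3445  0.5999 -0.7221] yaw -29.752794557940472 F [-0.3352  0.2926  0.4573] g 0.999 q [-0.1758  0.0857  2.0092  0.9081  0.9714 -0.1663]
tool z clamp [ 0.6917  0.002  -0.7221] tool x clamp [ 0.0049 -1.      0.0019]
rotvec to 45deg [ 0.0196 -0.009  -0.0049]
[-4.9966  6.7878  1.8764]
lever_grip [(array([-69.9, -80.5, 153.8]), 0.75), (array([10. , 75.6, 43.3]), 0.38)]
ratchet_axis [(array([ -6.1, -79.7,  49.3]), 0.57)]
ledge_front [(array([-78.7, -78.9, 285.6]), 0.88), (array([ 5.9, 80.2, 43.3]), 0.35)]
```

View pics/w6.png

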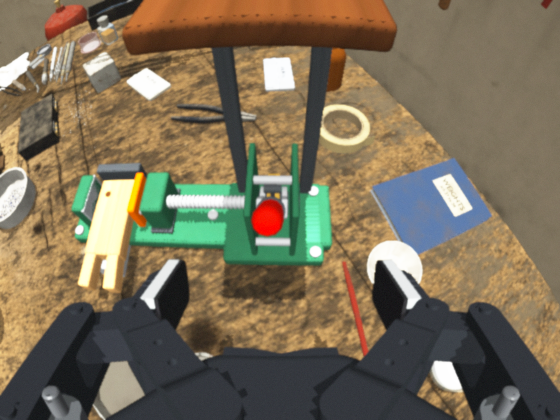

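Request:
{"method": "move_arm", "body": {"targets": "-6 4 0 0.019 -0.009 -0.005 100;5 9 -9 0 0 0 100;5 9 -9 0 0 0 100;5 9 -9 0 0 0 100;5 9 -9 0 0 0 100;5 9 -9 0 0 0 100;4 7 -8 0 0 0 100;0 0 0 0 0 0 100"}}

```text
time_s: 16.38
tool_pos: [0.6133, 0.2338, 0.1361]
eef_rot: [0.894, -0.236, 0.094, -0.369]
force: [-0.3, 0.2, -0.6]
grip_width: 0.998
```

```bash
python3 -c "
from h import *
s=tool();print((w([-57,-80,140])-s['tool_pos'])*1e3)"
```

```text
t 16.38 pos [0.6133 0.2338 0.1361] clamp [-53.0936 -64.6787 136.1498] z [ 0.3415  0.6161 -0.7098] yaw -29.369283595079313 F [-0.2524  0.198  -0.5509] g 0.998 q [-0.0469  0.2198  1.9992  1.0321  0.8265 -0.2304]
tool z clamp [ 0.7043  0.0127 -0.7098] tool x clamp [ 0.0116 -0.9999 -0.0064]
rotvec to 45deg [ 0.0002 -0.0075 -0.0116]
[ 11.3088 -11.0505   3.8502]
```

Request:
{"method": "move_arm", "body": {"targets": "9 -8 3 0 -0.007 -0.01 100;3 -3 1 0 0 0 100;0 0 0 0 0 0 100"}}

```text
time_s: 16.63
tool_pos: [0.625, 0.2234, 0.1391]
eef_rot: [0.893, -0.238, 0.097, -0.369]
force: [0.5, 0.4, -0.2]
grip_width: 1.001
```

```bash
python3 -c "
from h import *
s=tool();print((w([-57,-80,140])-s['tool_pos'])*1e3)"
```

```text
t 16.63 pos [0.625  0.2234 0.1391] clamp [-56.1965 -79.9474 139.0501] z [ 0.3501  0.613  -0.7083] yaw -29.83925528181651 F [ 0.4579  0.3688 -0.1935] g 1.001 q [-0.0643  0.2311  1.9792  1.0271  0.8346 -0.2311]
tool z clamp [ 0.7059  0.0037 -0.7083] tool x clamp [ 0.0034 -1.     -0.0019]
rotvec to 45deg [ 0.0005 -0.0025 -0.0034]
[-0.3567 -0.722   0.9499]
```

Request:
{"method": "move_arm", "body": {"targets": "0 0 0 0 0 0 0;0 0 0 0 0 0 0;0 0 0 0 0 0 0;0 0 0 0 0 0 0;0 0 0 0 0 0 0;0 0 0 0 0 0 0;0 0 0 0 0 0 0;0 0 0 0 0 0 0;0 0 0 0 0 0 0", "newtons": 40}}

```text
time_s: 17.38
tool_pos: [0.6238, 0.2226, 0.1418]
eef_rot: [0.893, -0.237, 0.097, -0.371]
force: [-0.9, 0.8, 0.1]
grip_width: 0.226
```

Request:
{"method": "move_arm", "body": {"targets": "-5 -9 -8 0 0 0 0;-5 -8 -9 0 0 0 0;-4 -7 -10 0 0 0 0;-4 -6 -10 0 0 0 0"}}

```text
time_s: 17.72
tool_pos: [0.6104, 0.1999, 0.1177]
eef_rot: [0.889, -0.232, 0.099, -0.383]
force: [-4.0, 2.0, 11.6]
grip_width: 0.223
```

```bash
cat >> h.py <<'E'
def lev():
    s=tool(); r=RC.T@R.from_quat(s['eef_rot']).as_matrix(); g=cl(s['tool_pos'])-19*r[:,2]; d=g-[0,-80,50]
    print('grasp',g,'rad',np.hypot(d[0],d[2]),'lean',np.arctan2(-d[0],d[2]),'val',np.arctan2(-d[0],d[2])-.38,'Fclamp',np.array(s['force'])@RC)
E
python3 -c "
from h import *
lev()"
```

```text
t 17.72 pos [0.6104 0.1999 0.1177] clamp [-83.8543 -79.1337 117.749 ] z [ 0.3536  0.6345 -0.6872] yaw -29.257135818929925 F [-3.9628  1.9595 11.5941] g 0.223 q [-0.1264  0.2501  2.0246  1.0935  0.8616 -0.3673]
tool z clamp [ 0.7263  0.0115 -0.6872] tool x clamp [ 0.0136 -0.9999 -0.0023]
rotvec to 45deg [-0.0252  0.0117 -0.0135]
grasp [-97.6547 -79.3514 130.8065] rad 126.75228158703361 lean 0.8795271139510515 val 0.49952711395105154 Fclamp [-0.2871  4.4114 11.5941]
```

Request:
{"method": "move_arm", "body": {"targets": "-4 -7 -10 -0.02 0.01 -0.01 0;-4 -7 -11 0 0 0 0;-3 -6 -12 0 0 0 0;-3 -5 -12 0 0 0 0;-2 -4 -13 0 0 0 0;-2 -3 -13 0 0 0 0"}}

```text
time_s: 18.22
tool_pos: [0.597, 0.1774, 0.0657]
eef_rot: [0.885, -0.231, 0.099, -0.392]
force: [-7.0, -3.5, 9.6]
grip_width: 0.222
```

```bash
python3 -c "
from h import *
lev()"
```

```text
t 18.22 pos [0.597  0.1774 0.0657] clamp [-110.0417  -78.7472   65.6884] z [ 0.357   0.6486 -0.6723] yaw -29.162002907118453 F [-7.0115 -3.4814  9.6147] g 0.222 q [-0.1848  0.3406  2.0585  1.1871  0.8606 -0.5519]
tool z clamp [ 0.7401  0.0156 -0.6723] tool x clamp [ 0.0152 -0.9999 -0.0064]
rotvec to 45deg [-0.045   0.0182 -0.0151]
grasp [-124.1043  -79.043    78.4616] rad 127.32615763816156 lean 1.345358673714925 val 0.965358673714925 Fclamp [-6.5234  4.3275  9.6147]
```

Request:
{"method": "move_arm", "body": {"targets": "2 4 14 -0.03 0.015 -0.01 0;3 5 14 0 0 0 0;4 7 13 0 0 0 0;5 8 12 0 0 0 0;5 9 11 0 0 0 0;6 10 9 0 0 0 0;6 11 8 0 0 0 0"}}

```text
time_s: 18.8
tool_pos: [0.6212, 0.2179, 0.133]
eef_rot: [0.895, -0.245, 0.094, -0.36]
force: [-8.6, -10.2, 7.1]
grip_width: 0.219
```

```bash
python3 -c "
from h import *
lev()
p=shot('wrist','w7.png')
for t in ('jaw_front','lever_grip','spare_pin','fixed_jaw'):
    print(t,[(cl(d['centre']).round(1),round(d['conf'],2)) for d in manip.tip_of(p,t)[:2]])"
```

```text
t 18.80 pos [0.6212 0.2179 0.133 ] clamp [-62.9167 -79.4518 133.0293] z [ 0.3458  0.5988 -0.7224] yaw -30.47204962925532 F [ -8.5616 -10.1693   7.1096] g 0.219 q [-0.067   0.2293  1.9857  1.0046  0.8263 -0.2088]
tool z clamp [ 0.6915  0.0004 -0.7224] tool x clamp [-0.0076 -0.9999 -0.0078]
rotvec to 45deg [ 0.015  -0.0178  0.0076]
grasp [-76.0551 -79.4589 146.7546] rad 123.06835753285488 lean 0.666183875365433 val 0.286183875365433 Fclamp [-13.0891   2.3221   7.1096]
jaw_front [(array([ 6.3, 83.6, 47.6]), 0.76)]
lever_grip [(array([-75.1, -80.4, 149.2]), 0.85)]
spare_pin [(array([-32.2, 104.1,  29. ]), 0.89)]
fixed_jaw [(array([  8.5, 135.6,  44.2]), 0.79), (array([-1.1,  3.3,  3.5]), 0.69)]
```

Request:
{"method": "move_arm", "body": {"targets": "6 10 9 0.015 -0.015 0.007 0;6 11 8 0 0 0 0;6 11 7 0 0 0 0"}}

```text
time_s: 19.3
tool_pos: [0.6368, 0.2445, 0.151]
eef_rot: [0.895, -0.241, 0.098, -0.363]
force: [-5.3, -10.6, -0.8]
grip_width: 0.22
```

```bash
python3 -c "
from h import *
lev()"
```

```text
t 19.30 pos [0.6368 0.2445 0.151 ] clamp [-31.9924 -79.6383 151.0099] z [ 0.3506  0.6021 -0.7173] yaw -30.178676217607038 F [ -5.2624 -10.6027  -0.8271] g 0.22 q [-0.0166  0.2326  1.942   0.9922  0.8126 -0.1488]
tool z clamp [ 0.6967 -0.0022 -0.7173] tool x clamp [-0.0025 -1.      0.0006]
rotvec to 45deg [ 0.0129 -0.0068  0.0025]
grasp [-45.2306 -79.5971 164.6388] rad 123.23907206561431 lean 0.3757985248147808 val -0.004201475185219183 Fclamp [-11.813   -0.751   -0.8271]
```

Request:
{"method": "move_arm", "body": {"targets": "-7 -12 -6 0 0 0 0;-7 -12 -7 0 0 0 0;-6 -11 -8 0 0 0 0;-6 -10 -9 0 0 0 0;-5 -9 -11 0 0 0 0"}}

```text
time_s: 19.72
tool_pos: [0.6109, 0.2004, 0.1172]
eef_rot: [0.891, -0.239, 0.1, -0.373]
force: [-0.7, 8.3, 5.6]
grip_width: 0.216
```

```bash
python3 -c "
from h import *
lev()"
```

```text
t 19.72 pos [0.6109 0.2004 0.1172] clamp [-83.2028 -79.286  117.2349] z [ 0.3559  0.6178 -0.7012] yaw -30.015481086853775 F [-0.7105  8.2814  5.6023] g 0.216 q [-0.1153  0.2428  2.0242  1.0717  0.8414 -0.3318]
tool z clamp [ 0.7129  0.0011 -0.7012] tool x clamp [ 0.0003 -1.     -0.0013]
rotvec to 45deg [-0.0078  0.003  -0.0003]
grasp [-96.7483 -79.3075 130.5585] rad 125.89640200235303 lean 0.8764550883325808 val 0.4964550883325808 Fclamp [6.8138 4.76   5.6023]
```

Request:
{"method": "move_arm", "body": {"targets": "-4 -7 -10 0 0 0 0;-4 -7 -11 0 0 0 0;-3 -6 -12 0 0 0 0;-3 -5 -12 0 0 0 0;-2 -4 -13 0 0 0 0;-2 -3 -13 0 0 0 0"}}

```text
time_s: 20.22
tool_pos: [0.5973, 0.1781, 0.0644]
eef_rot: [0.883, -0.233, 0.099, -0.395]
force: [-5.9, -2.7, 10.0]
grip_width: 0.224
```

```bash
python3 -c "
from h import *
lev()"
```

```text
t 20.22 pos [0.5973 0.1781 0.0644] clamp [-109.313   -78.6848   64.4075] z [ 0.359   0.6508 -0.669 ] yaw -29.302705485270685 F [-5.8704 -2.6512  9.9774] g 0.224 q [-0.185   0.345   2.0589  1.1964  0.8607 -0.5586]
tool z clamp [ 0.7432  0.0149 -0.669 ] tool x clamp [ 0.0128 -0.9999 -0.0082]
rotvec to 45deg [-0.0497  0.0189 -0.0126]
grasp [-123.4329  -78.9687   77.1176] rad 126.37664802693705 lean 1.3545366309022933 val 0.9745366309022933 Fclamp [-5.2334  3.7552  9.9774]
```

Request:
{"method": "move_arm", "body": {"targets": "2 4 14 -0.03 0.015 -0.01 0;3 5 14 0 0 0 0;4 7 13 0 0 0 0;5 8 12 0 0 0 0;5 9 11 0 0 0 0;6 10 9 0 0 0 0;6 11 8 0 0 0 0;6 10 9 0.01 -0.01 0.005 0;6 11 8 0 0 0 0;6 11 7 0 0 0 0"}}

```text
time_s: 21.05
tool_pos: [0.6368, 0.2444, 0.1491]
eef_rot: [0.896, -0.243, 0.097, -0.359]
force: [-30.2, -48.0, 11.7]
grip_width: 0.223
```

```bash
python3 -c "
from h import *
lev()
p=shot('wrist','w8.png')
for t in ('jaw_front','lever_grip','spare_pin','fixed_jaw'):
    print(t,[(cl(d['centre']).round(1),round(d['conf'],2)) for d in manip.tip_of(p,t)[:2]])"
```

```text
t 21.05 pos [0.6368 0.2444 0.1491] clamp [-32.1306 -79.6539 149.1096] z [ 0.349   0.5964 -0.7229] yaw -30.325548752037633 F [-30.1956 -48.0282  11.7376] g 0.223 q [-0.0136  0.2342  1.9406  0.982   0.8078 -0.1375]
tool z clamp [ 0.691  -0.0036 -0.7229] tool x clamp [-0.0051 -1.      0.0001]
rotvec to 45deg [ 0.0196 -0.0112  0.0051]
grasp [-45.2592 -79.5851 162.8439] rad 121.5818824905562 lean 0.38143554695956516 val 0.0014355469595651593 Fclamp [-56.6927   2.1022  11.7376]
jaw_front [(array([ 6.3, 88.4, 44.4]), 0.85), (array([  8.3, 138.8,  44.5]), 0.36)]
lever_grip [(array([-48.2, -79.6, 166.3]), 0.89)]
spare_pin [(array([-32.5, 109.8,  27.8]), 0.75), (array([ 30.8, 106.3,  31.5]), 0.64)]
fixed_jaw [(array([  8.6, 137.2,  45.7]), 0.82)]
```

Request:
{"method": "move_arm", "body": {"targets": "-7 -12 -6 0 0 0 0;-7 -12 -7 0 0 0 0;-6 -11 -8 0 0 0 0;-6 -10 -9 0 0 0 0;-5 -9 -11 0 0 0 0"}}

```text
time_s: 21.72
tool_pos: [0.6105, 0.1996, 0.1147]
eef_rot: [0.89, -0.244, 0.098, -0.373]
force: [0.3, 9.6, 5.7]
grip_width: 0.225
```

```bash
python3 -c "
from h import *
lev()"
```

```text
t 21.72 pos [0.6105 0.1996 0.1147] clamp [-84.0517 -79.2865 114.6629] z [ 0.3555  0.6158 -0.7031] yaw -30.454983495924164 F [0.2573 9.5649 5.6856] g 0.225 q [-0.1156  0.246   2.0253  1.0719  0.838  -0.3247]
tool z clamp [ 0.7111  0.0004 -0.7031] tool x clamp [-0.0073 -0.9999 -0.008 ]
rotvec to 45deg [-0.0089 -0.0041  0.0074]
grasp [-97.562  -79.2946 128.0223] rad 124.9232204155694 lean 0.8962261949775737 val 0.5162261949775737 Fclamp [8.4094 4.5647 5.6856]
```

Request:
{"method": "move_arm", "body": {"targets": "-4 -7 -10 0 0 0 0;-4 -7 -11 0 0 0 0;-3 -6 -12 0 0 0 0;-3 -5 -12 0 0 0 0;-2 -4 -13 0 0 0 0;-2 -3 -13 0 0 0 0"}}

```text
time_s: 22.22
tool_pos: [0.598, 0.1794, 0.0648]
eef_rot: [0.881, -0.236, 0.097, -0.397]
force: [-8.8, -4.7, 11.8]
grip_width: 0.221
```

```bash
python3 -c "
from h import *
lev()"
```

```text
t 22.22 pos [0.598  0.1794 0.0648] clamp [-107.7788  -78.6293   64.8234] z [ 0.3589  0.6545 -0.6654] yaw -29.570752083525306 F [-8.7747 -4.6922 11.7789] g 0.221 q [-0.1842  0.3476  2.0571  1.2014  0.8641 -0.5528]
tool z clamp [ 0.7463  0.0169 -0.6654] tool x clamp [ 0.0081 -0.9998 -0.0163]
rotvec to 45deg [-0.0578  0.0143 -0.0076]
grasp [-121.9587  -78.9499   77.4658] rad 125.01314327315004 lean 1.3492863801054118 val 0.9692863801054118 Fclamp [-8.454   5.248  11.7789]
```

Up with a slightly shorter end, then down again.

Request:
{"method": "move_arm", "body": {"targets": "2 4 14 -0.03 0.015 -0.01 0;3 5 14 0 0 0 0;4 7 13 0 0 0 0;5 8 12 0 0 0 0;5 9 11 0 0 0 0;6 10 9 0 0 0 0;6 11 8 0 0 0 0;6 10 9 0.01 -0.01 0.005 0;6 10 8 0 0 0 0;2 4 3 0 0 0 0"}}

```text
time_s: 23.05
tool_pos: [0.6359, 0.243, 0.1477]
eef_rot: [0.892, -0.246, 0.096, -0.367]
force: [-10.8, -17.9, 2.2]
grip_width: 0.222
```

```bash
python3 -c "
from h import *
lev()"
```

```text
t 23.05 pos [0.6359 0.243  0.1477] clamp [-33.8172 -79.5847 147.7424] z [ 0.3519  0.6069 -0.7127] yaw -30.620991269889075 F [-10.793  -17.8715   2.195 ] g 0.222 q [-0.0223  0.2371  1.9475  1.008   0.8134 -0.1578]
tool z clamp [ 0.7015 -0.0009 -0.7127] tool x clamp [-0.0102 -0.9999 -0.0088]
rotvec to 45deg [ 0.0024 -0.0116  0.0102]
grasp [-47.1459 -79.5672 161.283 ] rad 120.85792354352479 lean 0.4007335512957229 val 0.020733551295722907 Fclamp [-20.8739   0.3988   2.195 ]
```

Request:
{"method": "move_arm", "body": {"targets": "-7 -12 -6 0 0 0 0;-7 -12 -7 0 0 0 0;-6 -11 -8 0 0 0 0;-6 -10 -9 0 0 0 0;-5 -9 -11 0 0 0 0;-4 -7 -10 0 0 0 0;-4 -7 -11 0 0 0 0;-3 -6 -12 0 0 0 0;-3 -5 -12 0 0 0 0;-2 -4 -13 0 0 0 0;-2 -3 -12 0 0 0 0"}}

```text
time_s: 23.97
tool_pos: [0.6004, 0.1839, 0.0756]
eef_rot: [0.874, -0.234, 0.097, -0.415]
force: [-10.3, -5.8, 8.1]
grip_width: 0.22
```

```bash
python3 -c "
from h import *
lev()"
```

```text
t 23.97 pos [0.6004 0.1839 0.0756] clamp [-102.692   -78.4497   75.637 ] z [ 0.3643  0.6797 -0.6366] yaw -29.313470386547195 F [-10.2723  -5.7847   8.107 ] g 0.22 q [-0.1904  0.3446  2.0553  1.23    0.8968 -0.5687]
tool z clamp [ 0.7708  0.0248 -0.6366] tool x clamp [ 0.0126 -0.9996 -0.0238]
rotvec to 45deg [-0.0944  0.0264 -0.0114]
grasp [-117.3369  -78.9217   87.7326] rad 123.25456302994365 lean 1.2596653278416707 val 0.8796653278416707 Fclamp [-10.1494   5.9976   8.107 ]
```

Request:
{"method": "move_arm", "body": {"targets": "-1 -2 -12 -0.04 0.01 0 0;0 -1 -12 -0.04 0.01 0 0"}}

```text
time_s: 24.13
tool_pos: [0.5981, 0.1793, 0.054]
eef_rot: [0.889, -0.234, 0.097, -0.381]
force: [-19.5, -12.6, 38.7]
grip_width: 0.222
```

```bash
python3 -c "
from h import *
lev()
p=shot('scene','s9.png')
for t in ('jaw_front','lever_grip','spare_pin','fixed_jaw'):
    print(t,[(cl(d['centre']).round(1),round(d['conf'],2)) for d in manip.tip_of(p,t)[:2]])
cv2.imwrite('pics/s9c.png',cv2.resize(p['pixels'][180:400,130:380],None,fx=3,fy=3)[:600,:750])"
```

```text
t 24.13 pos [0.5981 0.1793 0.054 ] clamp [-107.8267  -78.7854   53.9714] z [ 0.3504  0.6315 -0.6917] yaw -29.372471170524797 F [-19.4797 -12.6008  38.6916] g 0.222 q [-0.1693  0.3576  2.051   1.1745  0.8313 -0.5371]
tool z clamp [ 0.7221  0.0127 -0.6917] tool x clamp [ 0.0115 -0.9999 -0.0064]
rotvec to 45deg [-0.0219  0.0052 -0.0115]
grasp [-121.5466  -79.0276   67.1131] rad 122.74539247102035 lean 1.43092077111654 val 1.05092077111654 Fclamp [-20.6588  10.5572  38.6916]
jaw_front [(array([ 3.9, 88.5, 45.7]), 0.81)]
lever_grip [(array([-125.7,  -75.7,   80.9]), 0.72)]
spare_pin [(array([-33.1, 110.7,  30. ]), 0.7)]
fixed_jaw [(array([  2.6, 134.1,  44.1]), 0.87)]
```

View pics/s9c.png

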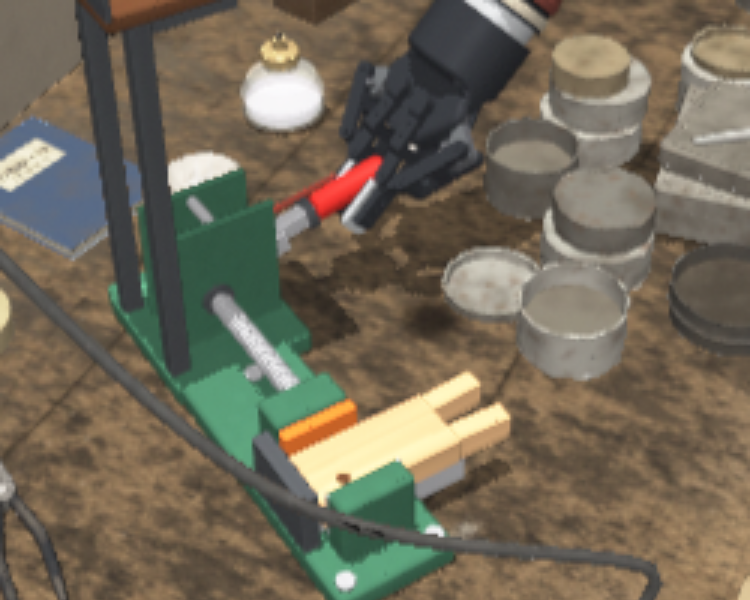

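Request:
{"method": "move_arm", "body": {"targets": "1 3 14 0 0 0 0;2 4 14 0 0 0 0;3 5 14 0 0 0 0;4 7 13 0 0 0 0;5 8 12 0 0 0 0;5 9 11 0 0 0 0;6 10 9 0 0 0 0;6 11 8 0 0 0 0;6 10 9 0 0 0 0;6 10 8 0 0 0 0"}}

```text
time_s: 25.22
tool_pos: [0.6358, 0.243, 0.146]
eef_rot: [0.896, -0.242, 0.096, -0.359]
force: [-32.9, -54.8, 10.1]
grip_width: 0.217
```

```bash
python3 -c "
from h import *
lev()
p=shot('wrist','w10.png')
a=cv2.resize(cv2.imread('pics/w6.png')[130:300,60:260],None,fx=3,fy=3,interpolation=2)
b=cv2.resize(p['pixels'][130:300,60:300],None,fx=3,fy=3,interpolation=2)
cv2.imwrite('pics/w10c.png',b)
for t in ('jaw_front','lever_grip','spare_pin','fixed_jaw'):
    print(t,[(cl(d['centre']).round(1),round(d['conf'],2)) for d in manip.tip_of(p,t)[:2]])"
```

```text
t 25.22 pos [0.6358 0.243  0.146 ] clamp [-33.8    -79.53   145.9971] z [ 0.3451  0.5972 -0.724 ] yaw -30.156583560544895 F [-32.9206 -54.8108  10.1129] g 0.217 q [-0.0166  0.2387  1.9414  0.9828  0.8104 -0.1441]
tool z clamp [ 0.6898  0.0001 -0.724 ] tool x clamp [-0.0021 -1.     -0.0022]
rotvec to 45deg [ 0.0199 -0.0141  0.0021]
grasp [-46.9057 -79.5324 159.7536] rad 119.35661744115015 lean 0.4038787352624438 val 0.023878735262443773 Fclamp [-63.9285   1.0665  10.1129]
jaw_front [(array([ 4. , 90.8, 45.4]), 0.87)]
lever_grip [(array([-46.1, -82.5, 163.4]), 0.67)]
spare_pin [(array([-31.9, 107. ,  29.3]), 0.56)]
fixed_jaw [(array([  9.5, 137.5,  42.7]), 0.66), (array([ 4.7, 90.2, 44.2]), 0.41)]
```

View pics/w10c.png

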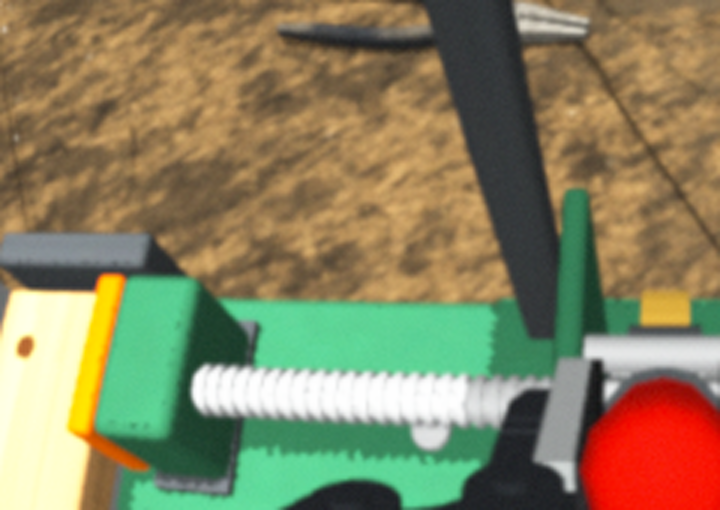

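The gap looks closed (orange plate flat on the green block). I'll do one more stroke as insurance, gently at the ends.

Request:
{"method": "move_arm", "body": {"targets": "-7 -12 -6 0 0 0 0;-7 -12 -7 0 0 0 0;-6 -11 -8 0 0 0 0;-6 -10 -9 0 0 0 0;-5 -9 -11 0 0 0 0;-4 -7 -10 0 0 0 0;-4 -7 -11 0 0 0 0;-3 -6 -12 0 0 0 0;-3 -5 -12 0 0 0 0;-2 -4 -12 -0.03 0.01 0 0;-2 -3 -12 -0.03 0.01 0 0"}}

```text
time_s: 26.38
tool_pos: [0.6009, 0.1845, 0.0775]
eef_rot: [0.886, -0.237, 0.092, -0.387]
force: [-21.5, -15.8, 28.7]
grip_width: 0.212
```

```bash
python3 -c "
from h import *
lev()"
```

```text
t 26.38 pos [0.6009 0.1845 0.0775] clamp [-101.9439  -78.5493   77.4777] z [ 0.3465  0.6421 -0.6838] yaw -29.469740860886315 F [-21.5042 -15.7733  28.6639] g 0.212 q [-0.164   0.3193  2.0439  1.147   0.8588 -0.4725]
tool z clamp [ 0.7294  0.0214 -0.6838] tool x clamp [ 0.0099 -0.9997 -0.0208]
rotvec to 45deg [-0.0383 -0.0021 -0.0095]
grasp [-115.8017  -78.9562   90.4699] rad 122.66965750893819 lean 1.2345884595983343 val 0.8545884595983343 Fclamp [-24.4186  10.7219  28.6639]
```

Request:
{"method": "move_arm", "body": {"targets": "2 4 14 -0.02 0 0 0;3 5 14 0 0 0 0;4 7 13 0 0 0 0;5 8 12 0 0 0 0;5 9 11 0 0 0 0;6 10 9 0 0 0 0;6 11 8 0 0 0 0;6 10 9 0 0 0 0;6 10 8 0 0 0 0;2 4 3 0 0 0 0"}}

```text
time_s: 27.22
tool_pos: [0.6349, 0.2413, 0.1486]
eef_rot: [0.901, -0.245, 0.091, -0.347]
force: [-4.5, -4.9, 4.8]
grip_width: 0.218
```

```bash
python3 -c "
from h import *
lev()"
```

```text
t 27.22 pos [0.6349 0.2413 0.1486] clamp [-35.7676 -79.6071 148.5976] z [ 0.334   0.5801 -0.7429] yaw -30.296721728761522 F [-4.4693 -4.8895  4.7695] g 0.218 q [-0.01    0.2307  1.9319  0.9317  0.8138 -0.0894]
tool z clamp [ 0.6694  0.0012 -0.7429] tool x clamp [-0.0046 -1.     -0.0058]
rotvec to 45deg [ 0.0421 -0.0311  0.0044]
grasp [-48.4858 -79.6303 162.7132] rad 122.69934089338827 lean 0.4062411048757965 val 0.026241104875796506 Fclamp [-6.4699  1.4219  4.7695]
```

Request:
{"method": "move_arm", "body": {"targets": "2 4 2 0.02 -0.015 0 0;0 0 0 0 0 0 100;0 0 0 0 0 0 100;0 0 0 0 0 0 100;0 0 0 0 0 0 100;0 0 0 0 0 0 100;0 0 0 0 0 0 100"}}

```text
time_s: 27.8
tool_pos: [0.6363, 0.2425, 0.1515]
eef_rot: [0.896, -0.245, 0.094, -0.359]
force: [-0.3, -0.7, 0.5]
grip_width: 0.996
```

Request:
{"method": "move_arm", "body": {"targets": "-4 -7 7 0 0 0 100;-6 -10 10 0 0 0 100;-7 -12 11 0 0 0 100;-8 -14 10 0 0 0 100;-8 -14 8 0 0 0 100;-8 -14 5 0 0 0 100;-6 -10 0 0 0 0 100;0 0 0 0 0 0 100"}}

```text
time_s: 28.47
tool_pos: [0.5861, 0.1602, 0.2088]
eef_rot: [0.896, -0.241, 0.094, -0.36]
force: [0.5, 0.2, -0.7]
grip_width: 0.996
```

```bash
python3 look.py 11; python3 -c "
from h import *
p=shot('scene')
for t in ('tin','dish'): print(t,[(np.array(d['centre']).round(4),round(d['conf'],2)) for d in manip.tip_of(p,t)[:1]])
a=cv2.imread('pics/wrist11.png');cv2.imwrite('pics/f.png',a)"
```

```text
t 28.47 pos [0.5861 0.1602 0.2088] clamp [-130.3778  -77.9697  208.7919] z [ 0.3422  0.5998 -0.7233] yaw -29.988767059069797 F [ 0.4674  0.2241 -0.7353] g 0.996 q [-0.1921  0.0356  2.0315  0.8893  1.0014 -0.1421]
wrist pin_front [(array([-98.3, 114.8,  42.2]), 0.62)]
wrist spare_pin [(array([-30.8, 112.2,  27.7]), 0.76)]
wrist rest_back [(array([ 33.2, 108.2,  29.9]), 0.88)]
wrist lever_grip [(array([-45.9, -79.3, 164.4]), 0.65)]
wrist jaw_front [(array([ 6.1, 90.7, 46.8]), 0.64)]
wrist fixed_jaw [(array([ 10.2, 135.6,  39.8]), 0.86)]
wrist 2957 49.01776523446798 ((-32.97425079345703, 113.18695068359375), (134.82452392578125, 49.307777404785156), 0.03642616420984268) [-100.394    88.539    44.0416] [ 34.432  137.8502  51.6227]
scene pin_front [(array([-99.3, 114.1,  36.9]), 0.69)]
scene spare_pin [(array([-34.1, 112.5,  35.2]), 0.9)]
scene rest_back [(array([ 36.2, 106.6,  29.7]), 0.7)]
scene lever_grip [(array([-47.9, -79.6, 166.8]), 0.82)]
scene jaw_front [(array([ 7.3, 88.4, 43.5]), 0.53)]
scene fixed_jaw [(array([-34.9, 111.4,  32.6]), 0.73)]
scene 1162 48.83259955343813 ((-32.67150115966797, 112.45667266845703), (49.70186996459961, 131.32774353027344), 89.77949523925781) [-98.3808  87.6941  44.0781] [ 33.0592 137.3616  53.0349]
top pin_front [(array([-100.7,  111.2,   36.9]), 0.75)]
top spare_pin [(array([-32.9, 112.5,  31.7]), 0.62)]
top rest_back [(array([ 32.1, 106.5,  30.9]), 0.9)]
top lever_grip [(array([-48.2, -85.2, 164.9]), 0.68)]
top jaw_front [(array([ 4.3, 93.4, 40.1]), 0.63)]
top fixed_jaw [(array([  5.3, 135. ,  46.2]), 0.75)]
top 1200 50.49445805493875 ((-33.59819030761719, 113.66925811767578), (47.36981201171875, 131.86859130859375), 89.36692810058594) [-99.435  89.725  44.254] [ 32.3018 137.1886  55.8532]
tin [(array([0.6563, 0.2734, 0.2961]), 0.91)]
dish [(array([0.6033, 0.0141, 0.0002]), 0.75)]
```

View pics/wrist11.png

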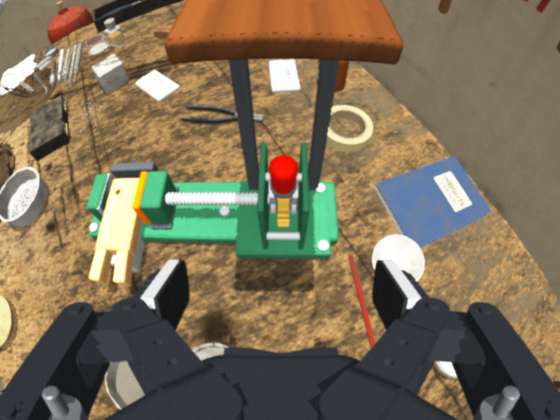

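The pin is clamped against the fixed jaw at (120,220), the orange face is flush with the green block, and the lever is up and free at (284,172). The tin and dish have not moved, so I'm handing in.

```bash
python3 -c "
from h import *
print(manip.close_job())"
```

```text
the job is handed in; nothing more can be done
None
```

The pin is laid and clamped, the jaw face looks fully home, and I handed the job in at about 28.7 s on the robot's clock (limit 72 s). No verdict came back.

**What I did:** I gripped the pin just behind the notch and turned it about 154°. I laid it flat on the rest, plain end at the back stop, and let go. Then I gripped the lever with the tool tilted about 45° and worked it through five strokes. I left it up, opened the fingers and backed off.

**Last checks:**

| Check | Measured | Required |
|---|---|---|
| Pin front, x | about -98 to -101 mm | -105 to -90 mm |
| Pin, y | about 112 to 113 mm (pin front read 111 to 115) | 105 to 119 mm |
| Pin angle to clamp | under 0.02 rad | below 0.08 rad |
| Lever | about 0.01 rad (grip near clamp (-47, -80, 165)) | below 0.2 rad |
| Tin and dish | within 3 to 4 mm of the start, about camera accuracy | within 25 mm |
| Force on the tool | under 1 N, robot clear | touching nothing |

- **Jaw face:** I could only judge "fully home" from the pictures. The gap to the green block shows closed, and the stroke count also supports it. Jaw-face readings ran from 88 to 93 mm, against 89 expected.
- **Force at the lever stop:** the tool force reached about 60 N at the upper stop during two up-strokes. That is under the 120 N wrist limit, and it was carried by the fingers' grip.

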